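Unstack the dip pots and set up the condiment station

TASK

The four stoneware dip pots stand stacked in one another after washing up. Take the stack apart and set each pot, upright, into the opening of the condiment station that fits it and has a lip of its colour, foot down in the hole and shoulder resting flat on the plate. Stoneware chips: set the pots down gently, do not drop them or tip them over, and leave the kitchen timer and the steel sauce cup where they are.

Things in the scene. Friction and masses are not known exactly. Their poses are not given: they have to be found in the camera images.
- cream_pot: Cream-white open stoneware pot, 54 mm high, about 150 g. Collar 68 mm outside diameter (within 2), 24 to 54 mm above the underside, wall 7, inside 30 deep; below it a clay foot 56 mm in diameter, 24 high; the step between is the shoulder. Origin: centre of the underside, z up. Start: bottom of the stack. Grasp the collar from above.
- rust_pot: Rust-red open stoneware pot, 54 mm high, about 132 g. Collar 60 mm outside diameter (within 2), 24 to 54 mm above the underside, wall 7, inside 30 deep; below it a clay foot 48 mm in diameter, 24 high; the step between is the shoulder. Origin: centre of the underside, z up. Start: stacked in the mouth of the cream pot, underside at 30 mm. Grasp the collar from above.
- olive_pot: Olive-green open stoneware pot, 54 mm high, about 114 g. Collar 52 mm outside diameter (within 2), 24 to 54 mm above the underside, wall 7, inside 30 deep; below it a clay foot 40 mm in diameter, 24 high; the step between is the shoulder. Origin: centre of the underside, z up. Start: stacked in the mouth of the rust pot, underside at 60 mm. Grasp the collar from above.
- navy_pot: Navy-blue open stoneware pot, 54 mm high, about 97 g. Collar 44 mm outside diameter (within 2), 24 to 54 mm above the underside, wall 7, inside 30 deep; below it a clay foot 32 mm in diameter, 24 high; the step between is the shoulder. Origin: centre of the underside, z up. Start: stacked in the mouth of the olive pot, underside at 90 mm. Grasp the collar from above.
- cream_plate: Fixed steel plate, 100 x 100 mm, upper face 36 mm above the table, centre opening 62 mm with cream-white lip: place of the cream pot. Origin: centre, 33 mm below the upper face, z up. Hollow under the 5 mm top: the foot goes in, the shoulder rests on top, pot origin then 9 mm above this origin. The four plates lie 2 x 2 in a steel frame, 103 mm apart, in any order.
- rust_plate: Fixed steel plate, 100 x 100 mm, upper face 36 mm above the table, centre opening 54 mm with rust-red lip: place of the rust pot. Origin: centre, 33 mm below the upper face, z up. Hollow under the 5 mm top: the foot goes in, the shoulder rests on top, pot origin then 9 mm above this origin. The four plates lie 2 x 2 in a steel frame, 103 mm apart, in any order.
- olive_plate: Fixed steel plate, 100 x 100 mm, upper face 36 mm above the table, centre opening 46 mm with olive-green lip: place of the olive pot. Origin: centre, 33 mm below the upper face, z up. Hollow under the 5 mm top: the foot goes in, the shoulder rests on top, pot origin then 9 mm above this origin. The four plates lie 2 x 2 in a steel frame, 103 mm apart, in any order.
- navy_plate: Fixed steel plate, 100 x 100 mm, upper face 36 mm above the table, centre opening 38 mm with navy-blue lip: place of the navy pot. Origin: centre, 33 mm below the upper face, z up. Hollow under the 5 mm top: the foot goes in, the shoulder rests on top, pot origin then 9 mm above this origin. The four plates lie 2 x 2 in a steel frame, 103 mm apart, in any order.
- timer: Wind-up kitchen timer, white with a red grip, round, 66 mm diameter, 42 mm high, origin at the centre of its underside. A loose bystander.
- steel_cup: Small plain steel sauce cup, round, 66 mm rim, 36 mm high, 20 g, origin at the centre of its underside. A loose bystander.
Not all that is in view belongs to the job. What is shaped like the cream_pot but purple is not meant.

How it is judged:
By the outcome, as a careful person would: the job done as asked, in the order asked, and still so for the second after the job is handed in, with the robot touching nothing.
It also fails if it takes over 109 s, if anything falls off the work surface, if the arm or the gripper's body presses on something with over 40 N, if the wrist force passes 120 N, or if a joint passes its speed limit or range.

ROBOT

A 7-joint arm with a two-finger parallel gripper is mounted at the origin on a cart in front of the work surface, level with it; the furniture and walls round the work are solid. World frame = base frame: x ahead of the robot, y to its left, z up, the work surface at z = 0. Lengths are in m, angles in rad, forces in N, time in s.
With the tool pointing down it reaches from about 0.4 to 0.85 m from the base axis. Payload 4.4 kg.
Tool frame: the origin (TCP) lies on the centre line of the jaws, within the pads' length; the fingertips stand 25 mm ahead of it and the grasp point (between the pads) lies 6 mm ahead of it; z points along the fingers, y is the line along which they close (so a half turn about z gives the same grasp; the last joint's range is limited). The gripper opens to 94 mm and grips with 3 to 60 N. Pads are 16 mm wide; open, the fingers measure 119 mm over their backs; the gripper's body (75 mm by 177 mm) begins 78 mm behind the grasp point.
Start: joints at [-1.2, 0.628, 0.038, 1.517, -0.027, 0.996, -0.02], TCP at [0.275, 0.589, 0.23] pointing down, gripper open.
Joint ranges: [-3.06, 3.06], [-0.37, 2.12], [-1.25, 1.32], [0.18, 2.47], [-1.1, 4.24], [0.23, 1.98], [-2.94, 2.94]. Speed limits (rad/s): [2.57, 2.57, 3.14, 3.14, 3.14, 3.14, 3.14].

INTERFACE

Orientations are given as [roll, pitch, yaw] about the fixed x, y, z axes, in that order (R = Rz(yaw) Ry(pitch) Rx(roll)).
In Python, from rig import r, planner, camera, calibration, sign_off, spotter gives the robot as it stands. The module is installed in compiled form; this text tells all that it offers. Calls block until the motion is done:
- r.movep(position, orientation): joint-space move of the TCP to a pose.
- r.line_to(position, attitude=None, v=0.15): straight line of the TCP; attitude=None keeps the orientation; v is the mean speed in m/s.
- r.movej(angles): joint-space move.
- r.grip(opening, grip_force=None): opening from 0.0 (shut) to 1.0 (fully open); grip_force is the grip in N (None keeps the last); returns when the fingers have stopped.
- r.pause(seconds).
- planner.solve_ik(position, orientation): joint angles nearest the present ones, or None.
- camera(name): name is "scene" or "top"; returns (picture, depth): 420x560x3 uint8, red, green, blue; 420x560 float32, m along the optical axis (not along the pixel's ray), 0 where there is no reading.
- calibration(name): a dict with "fx", "fy", "cx", "cy" (pixels), "R" (3x3) and "t" (3): a world point X has camera coordinates R X + t. Camera axes: x right, y down, z forward; pixel columns grow to the right and rows downward; lengths in m; the calibration is good to about 2 mm. A picture is of the moment at which its call begins. calibration takes no time and is no camera call.
A pose or a line that the arm cannot do raises r.Unreachable and nothing moves.
- sign_off(): hands the job in; it is judged then, once.
Trained networks look in the newest picture that a camera, given by its name, has taken for a name from the list of things; names that differ only in an ending like _2 or _b are one class to them, and where a whole thing is asked for, a point or a joint stands for the part that bears it (a point fixed in the world has none). Each returns a list of dicts, best first, with "score" (0 to 1); they miss things now and then, are a little off and sometimes report something else, mostly with a low value. They report only what shows in the picture. A call takes as long as a camera call. They do not tell look-alikes from the thing itself.
- spotter.boxes_of(query, camera): "at" ([row, column] in pixels, amid what is visible of it).
- spotter.pinpoint(query, camera): "at" ([row, column] in pixels: a listed point, or the origin of a listed thing).
Readings, each from a call of its own:
- r.get_t(): time.
- r.get_joint_positions(): joint angles.
- r.get_qvel(): joint speeds.
- r.get_tau(): joint torques, N m.
- r.get_tcp_pos(): TCP position.
- r.get_tcp_rot(): TCP orientation.
- r.get_wrist_force(): force on the tool from outside, world axes, zero at the start.
- r.get_wrist_torque(): the same for the moment, N m.
- r.get_opening(): opening from 0.0 (shut) to 1.0 (fully open).
- r.get_gripper_force(): force on a finger pad.
Only numpy, scipy, OpenCV 4.12 (cv2) and the standard library are available. Lean on these libraries where they do the work, as an engineer would, in place of code of your own. Each camera call takes 0.05 s, during which the arm holds its last target. There are 200 camera calls.

## Working session

There is one attempt and no reset: what is moved stays moved. The work goes in short steps, each a Python script; the robot and the scene stay as the last script left them, time stands still between calls to the robot, and variables do not carry over. Pictures are saved under pics/ and viewed, at most 14 in all, crops included, and the job is handed in when it is done.

```bash
mkdir -p pics
python3 - <<'E'
from rig import r,camera,calibration
import cv2,numpy as np
for n in("scene","top"):
    p,d=camera(n); cv2.imwrite(f"pics/{n}0.png",p[:,:,::-1]); np.savez(f"{n}0.npz",p=p,d=d)
    c=calibration(n); print(n,c)
print(r.get_t(),r.get_tcp_pos(),r.get_tcp_rot(),r.get_opening())
E
```

```text
scene {'fx': 542.0757115945817, 'fy': 542.0757115945817, 'cx': 270.7100583190021, 'cy': 200.0505143956063, 'R': array([[ 3.76952898e-01, -9.26232268e-01,  5.46153177e-04],
       [-7.80386188e-01, -3.17914762e-01, -5.38449256e-01],
       [ 4.98902706e-01,  2.02543797e-01, -8.42657760e-01]]), 't': array([-0.11410435,  0.51309548,  0.90188662])}
top {'fx': 480.14402385365497, 'fy': 480.14402385365497, 'cx': 269.0590505308639, 'cy': 206.48820249639914, 'R': array([[ 1.66225732e-02, -9.99861718e-01, -4.84612177e-04],
       [-9.98536501e-01, -1.65755908e-02, -5.14791824e-02],
       [ 5.14640310e-02,  1.33961943e-03, -9.98673950e-01]]), 't': array([0.08982657, 0.58518748, 0.99229508])}
0.1 [0.27468636 0.58849956 0.22967144] [-3.13993562e+00  8.26966287e-06  2.70484803e+00] 0.9994107307108653
```

View pics/scene0.png

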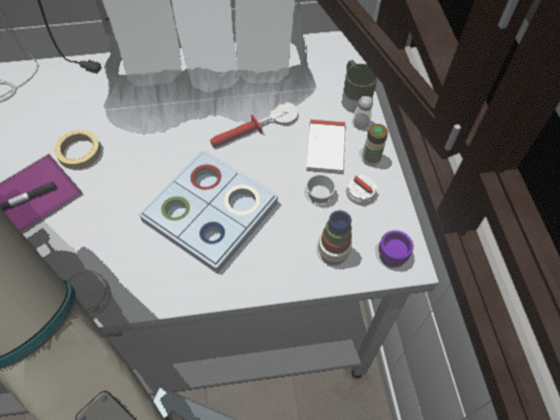

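View pics/top0.png

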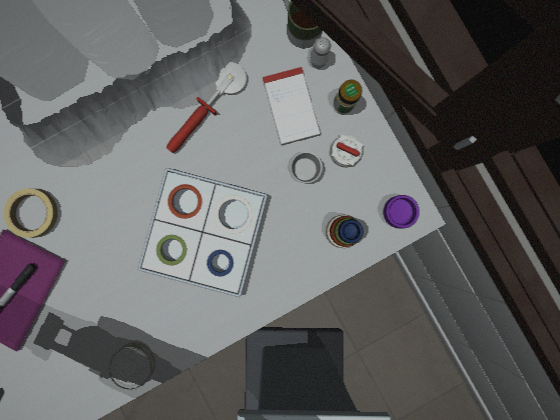

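The top view shows the stack at about (232,347), with the navy pot uppermost. The plates are rust (202,185), cream (213,234), olive (249,172) and navy (262,220). The steel cup is at (167,307), the timer at (150,347) and the purple decoy at (211,402). Next I measure them by rectifying onto known height planes.

```bash
cat > h.py <<'E'
import numpy as np,cv2
from rig import calibration
def ortho(img,name,z,x0,y0,n=(300,300),s=0.001,interp=cv2.INTER_CUBIC):
    "image with row i -> x=x0+i*s, col j -> y=y0+j*s on plane z"
    c=calibration(name);K=np.array([[c['fx'],0,c['cx']],[0,c['fy'],c['cy']],[0,0,1]])
    M=K@np.c_[c['R'],c['t']]
    A=np.array([[0,s,x0],[s,0,y0],[0,0,z],[0,0,1]])  # (col,row,1)->X
    return cv2.warpPerspective(img,M@A,n,flags=interp|cv2.WARP_INVERSE_MAP)
def cloud(d,name):
    c=calibration(name);v,u=np.indices(d.shape)
    P=np.stack([(u-c['cx'])/c['fx']*d,(v-c['cy'])/c['fy']*d,d],-1)
    return (P-c['t'])@c['R']
def px(rc,z,name):
    c=calibration(name);q=np.array([(rc[1]-c['cx'])/c['fx'],(rc[0]-c['cy'])/c['fy'],1])@c['R'];o=-c['R'].T@c['t']
    return o+q*(z-o[2])/q[2]
E
python3 - <<'E'
from h import *
T=np.load('top0.npz');S=np.load('scene0.npz')
for n,rc,z in [('rust',(202,185),.036),('cream',(213,234),.036),('olive',(249,172),.036),('navy',(262,220),.036),('navypot',(231,350),.144),('cup',(167,307),.036),('timer',(150,347),.042),('purple',(211,402),.054)]:
    print(n,px(rc,z,'top').round(3))
for n,rc,z in [('rust',(176,206),.036),('cream',(200,241),.036),('olive',(208,175),.036),('navy',(232,212),.036),('navypot',(220,341),.144)]: print('s',n,px(rc,z,'scene').round(3))
P=cloud(T['d'],'top'); m=T['d']>0
Q=P[m]
a=px((231,350),.144,'top')
near=Q[np.hypot(*(Q[:,:2]-a[:2]).T)<.06]
for lo,hi in((.13,.16),(.1,.13),(.07,.1),(.04,.07)):
    q=near[(near[:,2]>lo)&(near[:,2]<hi)]; print(lo,len(q),q.mean(0).round(4) if len(q) else '', q.min(0).round(3),q.max(0).round(3))
# plate height, tall things in the area
b=px((232,202),.036,'top');q=Q[np.hypot(*(Q[:,:2]-b[:2]).T)<.12]
print(b,np.histogram(q[:,2],bins=np.arange(-.01,.06,.005)))
t=Q[(Q[:,2]>.15)&(Q[:,0]<.9)]
H,xe,ye=np.histogram2d(t[:,0],t[:,1],bins=[np.arange(.2,.95,.1),np.arange(-.8,.8,.1)]);print(ye.round(1));print(H.astype(int))
A=ortho(T['p'],'top',.036,.37,-.1+.02,(540,600),.0005);B=ortho(S['p'],'scene',.036,.37,-.08,(540,600),.0005)
cv2.imwrite('pics/oA.png',np.hstack([A,B])[:,:,::-1][::1,::1][:600,:])
cv2.imwrite('pics/oA.png',cv2.resize(np.hstack([A,B]),(800,444))[:,:,::-1])
E
```

```text
rust [0.589 0.272 0.036]
cream [0.568 0.171 0.036]
olive [0.492 0.297 0.036]
navy [0.467 0.198 0.036]
navypot [ 0.535 -0.049  0.144]
cup [0.665 0.023 0.036]
timer [ 0.701 -0.059  0.042]
purple [ 0.577 -0.169  0.054]
s rust [0.59  0.275 0.036]
s cream [0.561 0.176 0.036]
s olive [0.488 0.3   0.036]
s navy [0.465 0.2   0.036]
s navypot [ 0.531 -0.052  0.144]
0.13 278 [ 0.5348 -0.0511  0.1433] [ 0.515 -0.073  0.13 ] [ 0.557 -0.03   0.15 ]
0.1 334 [ 0.5344 -0.0471  0.1167] [ 0.51  -0.067  0.1  ] [ 0.559 -0.026  0.13 ]
0.07 165 [ 0.5349 -0.0361  0.0849] [ 0.505 -0.067  0.072] [ 0.564 -0.022  0.1  ]
0.04 162 [ 0.5342 -0.0322  0.0549] [ 0.502 -0.07   0.041] [ 0.567 -0.018  0.07 ]
[0.52792027 0.23602293 0.036     ] (array([   0,   96, 1515,  712,   30,   60,   59,   78, 1141, 6220,  472,
          1,    0]), array([-0.01 , -0.005,  0.   ,  0.005,  0.01 ,  0.015,  0.02 ,  0.025,
        0.03 ,  0.035,  0.04 ,  0.045,  0.05 ,  0.055]))
[-0.8 -0.7 -0.6 -0.5 -0.4 -0.3 -0.2 -0.1 -0.   0.1  0.2  0.3  0.4  0.5
  0.6  0.7]
[[   0    0    0    0    0    0    0    0    0    0    0    0    0   46
     0]
 [   0    0    0    0    0    0    0    0    0    0    0    0    0    0
     0]
 [   0    0    0    0  446    0    0    0    0    0    0    0    0    0
     0]
 [   0    0    0    0 2443   73    0    0    0    0    0    0    0    0
     0]
 [   0    0    0    0 1507 4232 3995    0    0    0    0    0    0    0
     0]
 [   0    0    0    0    0  276 7610  822    0    0    0    0    0    0
     0]
 [   0    0    0    0    0 1202 2538 2546  862    0    0 2098 2674 2517
     0]]
```

```bash
ls
```

```text
h.py
pics
scene0.npz
top0.npz
```

Run:
```python
from h import *
T=np.load('top0.npz')
P=cloud(T['d'],'top');Q=P[T['d']>0]
t=Q[(Q[:,2]>.1)&(Q[:,0]>.45)&(Q[:,0]<.75)&(Q[:,1]<.1)]
for x in np.arange(.45,.75,.05):
    for y in np.arange(-.45,.1,.05):
        q=t[(abs(t[:,0]-x-.025)<.025)&(abs(t[:,1]-y-.025)<.025)]
        if len(q)>5: print(x.round(2),y.round(2),len(q),np.percentile(q[:,2],[1,99]).round(2))
S=np.load('scene0.npz')
A=ortho(T['p'],'top',.144,.485,-.1,(400,400),.00025);B=ortho(S['p'],'scene',.144,.485,-.1,(400,400),.00025)
cv2.imwrite('pics/oB.png',np.hstack([A,B])[:,:,::-1])
```

```text
0.45 -0.4 421 [0.21 0.25]
0.5 -0.4 406 [0.21 0.26]
0.5 -0.35 570 [0.21 0.25]
0.5 -0.1 265 [0.11 0.15]
0.5 -0.05 268 [0.1  0.15]
0.55 -0.4 310 [0.24 0.26]
0.55 -0.35 1157 [0.21 0.26]
0.55 -0.3 73 [0.21 0.25]
0.55 -0.1 34 [0.11 0.15]
0.55 -0.05 45 [0.11 0.15]
0.6 -0.4 243 [0.24 0.25]
0.6 -0.35 938 [0.24 0.26]
0.6 -0.3 742 [0.21 0.25]
0.65 -0.35 326 [0.24 0.26]
0.65 -0.3 2046 [0.11 0.44]
0.65 -0.25 1716 [0.11 0.45]
0.65 -0.2 3995 [0.24 0.57]
0.7 -0.2 3847 [0.24 0.6 ]
0.7 -0.15 2389 [0.23 0.63]
```

View pics/oA.png

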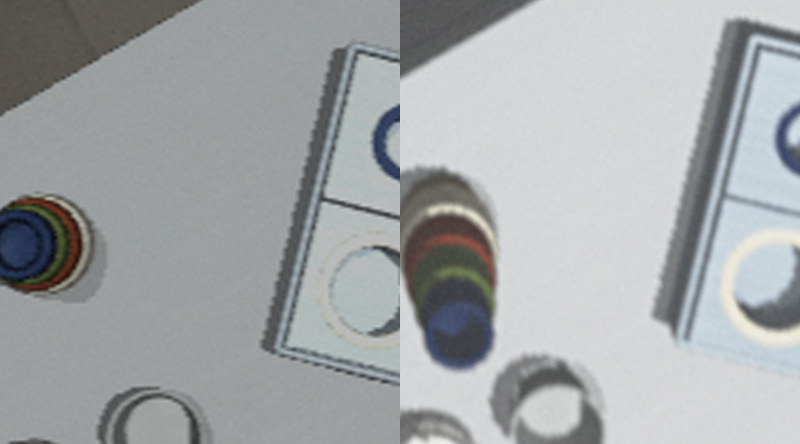

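View pics/oB.png

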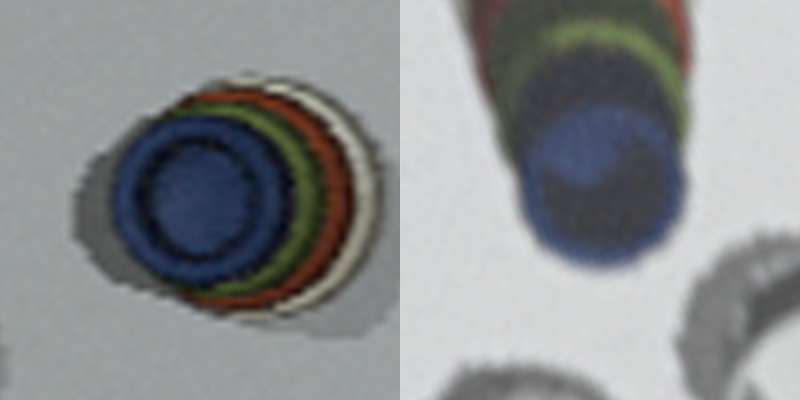

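The orthos show the navy rim near (0.533, -0.049), with about 3 mm between the two cameras. The tall cabinet is at x>0.65, y<-0.15, clear of the work. Next I fit circles to the lips and the navy rim in both cameras.

```bash
cat >> h.py <<'E'
def sat_mask(o,hue):
    g=cv2.cvtColor(np.ascontiguousarray(o),cv2.COLOR_RGB2HSV).astype(int)
    lo,hi,s={'rust':(0,14,110),'olive':(25,60,70),'navy':(105,130,90)}[hue]
    h=g[...,0]; m=(h>=lo)&(h<=hi)|((hue=='rust')&(h>172))
    return (m&(g[...,1]>s)).astype(np.uint8)*255
def fit(img,name,hue,c,z,half=.05,s=.00025):
    n=int(2*half/s);o=ortho(img,name,z,c[0]-half,c[1]-half,(n,n),s)
    m=cv2.morphologyEx(sat_mask(o,hue),cv2.MORPH_OPEN,np.ones((5,5)))
    k=max(cv2.findContours(m,cv2.RETR_EXTERNAL,cv2.CHAIN_APPROX_NONE)[0],key=cv2.contourArea)
    e=cv2.fitEllipse(cv2.convexHull(k))
    return np.array([c[0]-half+e[0][1]*s,c[1]-half+e[0][0]*s]),np.array(e[1])*s*1000
E
python3 - <<'E'
from h import *
I={n:np.load(n+'0.npz')['p'] for n in('top','scene')}
C={'rust':(.589,.273),'olive':(.491,.298),'navy':(.466,.199)}
for n in I:
    F={}
    for k,c in C.items():
        F[k],e=fit(I[n],n,k,c,.036);print(n,k,F[k].round(4),e.round(1))
    print(' dists',[np.linalg.norm(F[a]-F[b]).round(4) for a,b in(('rust','olive'),('olive','navy'),('rust','navy'))],'cream pred',(F['rust']+F['navy']-F['olive']).round(4))
print('pot',fit(I['top'],'top','navy',(.535,-.049),.144))
for n in I:
    o=ortho(I[n],n,.036,.515,.12,(400,400),.00025)
    g=cv2.GaussianBlur(cv2.cvtColor(o,cv2.COLOR_RGB2GRAY),(5,5),1.5)
    hc=cv2.HoughCircles(g,cv2.HOUGH_GRADIENT,1,20,param1=80,param2=15,minRadius=105,maxRadius=170)
    print(n,[(.515+y*.00025,.12+x*.00025,q*.5) for x,y,q in hc[0][:3]] if hc is not None else None)
P=cloud(np.load('top0.npz')['d'],'top')
for k,c in C.items():
    d=np.hypot(P[...,0]-c[0],P[...,1]-c[1]);print(k,'lip z',np.median(P[...,2][(d<.024)&(d>.021)]),'plate z',np.median(P[...,2][(d<.046)&(d>.038)]))
E
```

```text
top rust [0.5911 0.2737] [68.4 69.5]
top olive [0.4911 0.2984] [60.4 61.6]
top navy [0.4662 0.1983] [51.9 52.9]
 dists [np.float64(0.103), np.float64(0.1031), np.float64(0.1458)] cream pred [0.5663 0.1736]
scene rust [0.5886 0.275 ] [64.4 65.6]
scene olive [0.4888 0.2997] [56.8 57.8]
scene navy [0.464  0.1997] [48.1 49. ]
 dists [np.float64(0.1028), np.float64(0.1031), np.float64(0.1456)] cream pred [0.5637 0.1749]
pot (array([ 0.53482697, -0.04952131]), array([42.20788956, 44.83859634]))
top [(np.float32(0.566625), np.float32(0.172875), np.float32(61.95)), (np.float32(0.564875), np.float32(0.167125), np.float32(73.4)), (np.float32(0.57212496), np.float32(0.156125), np.float32(78.05))]
scene [(np.float32(0.56387496), np.float32(0.17587501), np.float32(59.2)), (np.float32(0.55887496), np.float32(0.178375), np.float32(70.55))]
rust lip z 0.0041560998722167545 plate z 0.0372830500261211
olive lip z 0.034921893593922504 plate z 0.03719367105809398
navy lip z 0.03800928263084451 plate z 0.03724420872010412
```

```bash
cat > mv.py <<'E'
from rig import r,planner,camera
from h import *
def O(y): return [np.pi,0,y]
def fz(): return np.array(r.get_wrist_force()).round(1)
E
python3 - <<'E'
from mv import *
L=np.array([.94,3.06,2.94])
for y in np.arange(-3.0,3.1,.4):
    row=[]
    for p in [(.533,-.05,.14),(.533,-.05,.05),(.465,.199,.065),(.565,.174,.065),(.59,.274,.065),(.49,.299,.065),(.533,-.05,.3),(.49,.299,.25)]:
        q=planner.solve_ik(list(p),O(y)); row.append('--' if q is None else f'{q[6]:.1f}')
    print(round(y,2),row)
E
```

```text
-3.0 ['1.7', '1.5', '1.1', '1.2', '1.1', '1.0', '1.8', '1.1']
-2.6 ['2.0', '1.8', '1.4', '1.5', '1.4', '1.3', '2.2', '1.4']
-2.2 ['2.3', '2.1', '1.7', '1.8', '1.7', '1.6', '2.5', '1.7']
-1.8 ['2.6', '2.4', '1.9', '2.1', '2.0', '1.9', '2.9', '2.1']
-1.4 ['2.9', '2.7', '2.2', '2.4', '2.4', '2.2', '-2.3', '2.4']
-1.0 ['-1.5', '-1.6', '2.5', '2.7', '2.7', '2.5', '-1.9', '2.7']
-0.6 ['-1.1', '-1.2', '2.8', '-1.6', '-1.8', '2.8', '-1.5', '-2.0']
-0.2 ['-1.1', '-0.9', '-1.5', '-1.4', '-1.6', '-1.7', '-1.2', '-1.9']
0.2 ['-0.7', '-0.6', '-1.2', '-1.1', '-1.3', '-1.3', '-0.9', '-1.5']
0.6 ['-0.4', '-0.3', '-0.9', '-0.8', '-1.0', '-1.0', '-0.6', '-1.2']
1.0 ['-0.1', '-0.1', '-0.6', '-0.5', '-0.7', '-0.8', '-0.2', '-0.9']
1.4 ['0.2', '0.2', '-0.3', '-0.2', '-0.4', '-0.5', '0.1', '-0.5']
1.8 ['0.5', '0.5', '0.0', '0.1', '-0.1', '-0.2', '0.5', '-0.2']
2.2 ['0.8', '0.8', '0.3', '0.4', '0.3', '0.1', '0.8', '0.1']
2.6 ['1.1', '1.1', '0.6', '0.7', '0.6', '0.5', '1.2', '0.5']
3.0 ['1.4', '1.3', '0.9', '1.0', '0.9', '0.8', '1.6', '0.8']
```

```bash
cat >> mv.py <<'E'
YA,YB=0.53,2.1
def squeeze(c,ztcp,op,yaw,dia):
    r.line_to([c[0],c[1],ztcp],O(yaw),v=.1)
    r.grip(max(dia/94-.05,0),3); 
    print('sq',yaw,'op mm',round(r.get_opening()*94,1),'F',fz(),'pad',r.get_gripper_force(),'t',r.get_t())
E
python3 - <<'E'
from mv import *
c=(.533,-.0495); z=.143
r.grip(62/94,3)
r.movep([*c,.25],O(YA)); print(r.get_t(),r.get_tcp_pos(),fz())
squeeze(c,z,62,YA,44)
r.grip(62/94,3); r.line_to([*c,.185],v=.12)
r.movep([*c,.185],O(YB)); squeeze(c,z,62,YB,44)
r.grip(62/94,3); r.line_to([*c,.2],v=.15)
q=r.get_joint_positions(); q[0]-=.55 
r.movej(q); print(r.get_t(),r.get_tcp_pos())
for n in('scene','top'):
    p,d=camera(n); cv2.imwrite(f"pics/{n}1.png",p[:,:,::-1]); np.savez(f"{n}1.npz",p=p,d=d)
    try: print(n,fit(p,n,'navy',c,.144))
    except Exception as e: print(e)
E
```

```text
3.225 [ 0.53320626 -0.0481887   0.24979415] [-0.3 -0.  -0. ]
sq 0.53 op mm 43.6 F [ 0.7 -1.1  1.1] pad 2.998275897698477 t 4.8667
sq 2.1 op mm 44.7 F [-1.1 -1.3  3. ] pad 3.0025040230248123 t 7.975
10.1167 [0.48057761 0.23451201 0.19945737]
scene (array([ 0.5212594 , -0.05348681]), array([13.38078499, 19.85650253]))
top (array([ 0.53453193, -0.04873333]), array([42.47529602, 44.52304077]))
```

View pics/scene1.png

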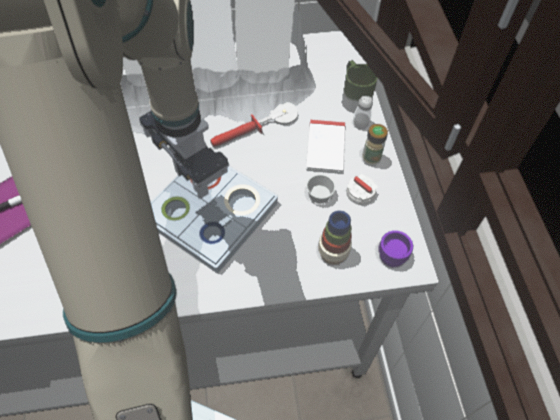

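```bash
cat >> mv.py <<'E'
HOLE={'rust':(.5899,.2743),'olive':(.4900,.2990),'navy':(.4651,.1990),'cream':(.5650,.1743)}
DIA={'cream':68,'rust':60,'olive':52,'navy':44}
UND={'cream':0,'rust':.03,'olive':.06,'navy':.09}
def goto(p,v=.1):
    "line with correction of the steady-state offset in xy"
    p=np.array(p,float); r.line_to(list(p),v=v); r.pause(.15)
    e=p-np.array(r.get_tcp_pos()); e[2]=0
    if np.linalg.norm(e)>.0004:
        r.line_to(list(p+e),v=.02); r.pause(.1)
    return e
def place(k,off=.053,h=None):
    h=np.array(HOLE[k] if h is None else h)
    r.movep([*h,.25],O(YB))
    e=goto([*h,.050+off],.2); h2=h+e[:2]; f0=fz()
    print('above',np.array(r.get_tcp_pos()).round(4),'corr',e.round(4),'f0',f0,r.get_t())
    for u in (.040,.034,.030,.024,.018,.0145):
        r.line_to([*h2,u+off],v=.04); f=fz()-f0; print(u,f,np.array(r.get_tcp_pos()).round(4))
        if f[2]>6 or np.hypot(*f[:2])>6: print('CONTACT'); return False
    return True
def setdown(k,off=.053):
    f0=fz();p=np.array(r.get_tcp_pos());g=np.array(r.get_tcp_pos())
    z=r.get_tcp_pos()[2]
    for i in range(8):
        z-=.0006; r.line_to([p[0],p[1],z],v=.01); f=fz()-f0
        if f[2]>1.2: break
    print('set',i,f,np.array(r.get_tcp_pos()).round(4))
    r.grip(min((DIA[k]+14)/94,1),3); r.pause(.2)
    r.line_to([p[0],p[1],.17],v=.12); print('done',r.get_t())
E
python3 - <<'E'
from mv import *
c=(.533,-.0495); z=.143
r.movep([*c,.2],O(YB)); 
r.line_to([*c,z],v=.1); r.pause(.2);print(np.array(r.get_tcp_pos()).round(4))
r.grip(.3,12); print('grip',r.get_opening()*94,r.get_gripper_force(),fz())
r.line_to([*c,.165],v=.04); print(fz()); r.line_to([*c,.25],v=.15); print(fz(),r.get_opening()*94)
print(place('navy'))
E
```

```text
[ 0.5335 -0.0495  0.1437]
grip 44.477013983296104 11.999747757799923 [-0.3 -0.4  2.9]
[-0.7 -0.4 -1.6]
[-0.   0.  -1.3] 44.1429052446291
above [0.4642 0.1989 0.1032] corr [-0.001  -0.0002  0.    ] f0 [ 0.3  0.5 -0.4] 16.4833
0.04 [-0.3  0.2 -0.7] [0.4639 0.1986 0.0925]
0.034 [ 0.  -1.1 -0.6] [0.464  0.1987 0.0867]
0.03 [-0.9 -0.6 -0.8] [0.464  0.1987 0.0828]
0.024 [-0.7 -0.5  0.1] [0.4639 0.1987 0.0767]
0.018 [-0.8 -1.2 -0.1] [0.4639 0.1987 0.0707]
0.0145 [ 0.4 -0.2 -1.4] [0.464  0.1987 0.0673]
True
```

```bash
python3 - <<'E'
s=open('mv.py').read()
s=s.replace("r.pause(.15)\n    e=p-np.array(r.get_tcp_pos())","r.pause(.3)\n    e=.7*(p-np.array(r.get_tcp_pos()))")
open('mv.py','w').write(s)
E
python3 - <<'E'
from mv import *
setdown('navy')
p,d=camera('top'); cv2.imwrite("pics/top2.png",p[:,:,::-1])
print(np.array(r.get_tcp_pos()))
c=(.533,-.0495)
print(fit(p,'top','olive',c,.114))
p,d=camera('scene'); cv2.imwrite("pics/scene2.png",p[:,:,::-1])
print(fit(p,'scene','olive',c,.114))
cv2.imwrite("pics/c2.png",np.hstack([ortho(cv2.imread('pics/top2.png'),'top',.114,.48,-.1,(400,400),.00025),cv2.resize(cv2.imread('pics/scene2.png')[150:280,120:250],(400,400))]))
E
```

```text
set 2 [-0.5 -0.5  1.7] [0.464  0.1987 0.0655]
done 20.7
[0.46345607 0.1984964  0.16927719]
(array([ 0.53482919, -0.04952309]), array([51.03121185, 53.24949265]))
(array([ 0.53046933, -0.0496142 ]), array([47.19426346, 48.38209915]))
```

View pics/c2.png

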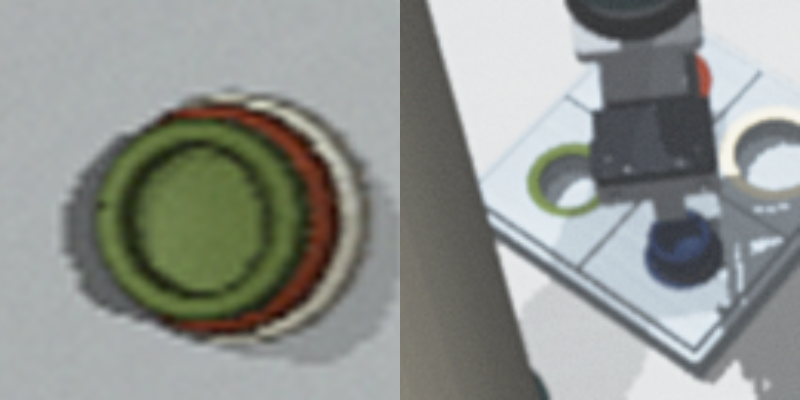

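Navy is seated in its opening, and the olive rim is clear at about (0.5336, -0.049). I do olive next with the same routine.

```bash
cat >> mv.py <<'E'
def pick(k,c):
    z=UND[k]+.053; op=min((DIA[k]+16)/94,1)
    r.grip(op,3); r.movep([*c,.22],O(YA)); squeeze(c,z,op,YA,DIA[k])
    r.grip(op,3); r.line_to([*c,z+.04],v=.12)
    r.movep([*c,z+.04],O(YB)); r.line_to([*c,z],v=.1)
    r.grip(.25,12); r.pause(.2); p=np.array(r.get_tcp_pos())
    print('grip',r.get_opening()*94,r.get_gripper_force(),fz(),p.round(4))
    r.line_to([*c,z+.022],v=.04); print(fz()); r.line_to([*c,.25],v=.15); print(fz(),r.get_opening()*94)
    return p[2]-UND[k]
E
python3 - <<'E'
from mv import *
off=pick('olive',(.5336,-.0490)); print(off)
if place('olive'): setdown('olive')
p,d=camera('top'); cv2.imwrite("pics/top3.png",p[:,:,::-1])
c=(.533,-.0495)
print(fit(p,'top','rust',c,.084))
p,d=camera('scene'); cv2.imwrite("pics/scene3.png",p[:,:,::-1])
cv2.imwrite("pics/c3.png",np.hstack([ortho(cv2.imread('pics/top3.png'),'top',.084,.48,-.1,(400,400),.00025),cv2.resize(cv2.imread('pics/scene3.png')[150:280,120:250],(400,400))]))
E
```

```text
sq 0.53 op mm 52.4 F [ 0.6 -0.5  1.7] pad 2.997251547058113 t 23.8333
grip 51.847754080716214 11.990244439803064 [-0.4  0.6  3.8] [ 0.534  -0.0491  0.1134]
[-0.8  0.  -2.4]
[-0.1  0.3 -0.9] 51.902490862447735
0.05343515778316117
above [0.4904 0.2993 0.1038] corr [-0.0003 -0.0002  0.    ] f0 [ 0.6  0.5 -1.9] 31.15
0.04 [-1.  -0.5  0.4] [0.4894 0.2986 0.0925]
0.034 [-0.2 -1.1  1.7] [0.4895 0.2986 0.0866]
0.03 [ 0.1 -1.3  1.6] [0.4896 0.2987 0.0827]
0.024 [-1.3 -0.7  1.2] [0.4895 0.2986 0.0766]
0.018 [-0.7 -0.2  0.6] [0.4895 0.2986 0.0707]
0.0145 [-0.2  0.4  1. ] [0.4896 0.2987 0.0673]
set 3 [-2.2 -1.1  5.4] [0.4896 0.2988 0.0654]
done 35.625
(array([ 0.53491171, -0.04977755]), array([59.0149765 , 60.83403397]))
```

View pics/c3.png

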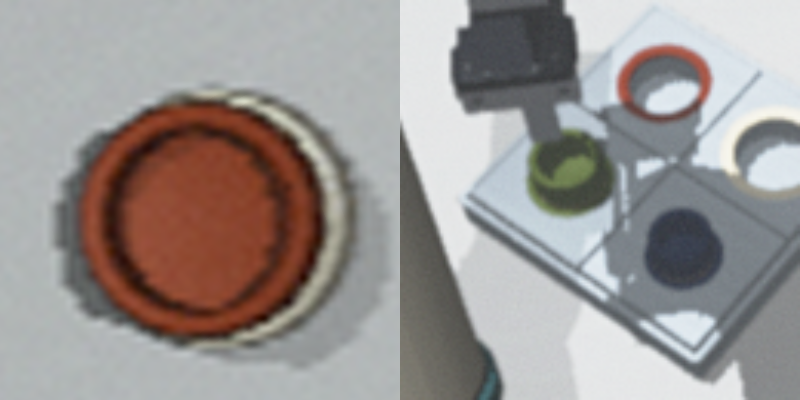

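Olive is seated and rust is exposed. I do rust next.

Run:
```python
from mv import *
off=pick('rust',(.5337,-.0491)); print(off)
if place('rust'): setdown('rust')
p,d=camera('top'); cv2.imwrite("pics/top4.png",p[:,:,::-1])
p,d=camera('scene'); cv2.imwrite("pics/scene4.png",p[:,:,::-1])
o=ortho(cv2.imread('pics/top4.png'),'top',.054,.48,-.1,(400,400),.00025)
hc=cv2.HoughCircles(cv2.GaussianBlur(cv2.cvtColor(o,cv2.COLOR_BGR2GRAY),(5,5),1.5),cv2.HOUGH_GRADIENT,1,20,param1=80,param2=15,minRadius=95,maxRadius=150)
print([(.48+y*.00025,-.1+x*.00025,q*.5) for x,y,q in hc[0][:3]])
cv2.imwrite("pics/c4.png",np.hstack([o,cv2.resize(cv2.imread('pics/scene4.png')[140:270,120:250],(400,400))]))
```

```text
sq 0.53 op mm 61.3 F [-0.5 -0.1  1.9] pad 3.0002535282983445 t 39.3583
grip 58.07247181445183 11.960261911153793 [-1.   0.   7.2] [ 0.5339 -0.0493  0.0835]
[ 1.  -0.7 -1.3]
[-0.2 -0.6 -1.4] 58.290746076091544
0.05353465553158386
above [0.5903 0.2746 0.104 ] corr [-0.0003 -0.0002  0.    ] f0 [ 0.1  0.2 -0.8] 46.775
0.04 [-0.7  0.6 -0.1] [0.5893 0.274  0.0924]
0.034 [-0.6 -0.4 -0.1] [0.5893 0.274  0.0866]
0.03 [ 0.6 -0.1 -0.8] [0.5894 0.274  0.0827]
0.024 [-0.5 -0.6 -0.9] [0.5893 0.274  0.0766]
0.018 [-0.3 -0.7  1. ] [0.5893 0.274  0.0706]
0.0145 [ 0.7 -0.4  0.4] [0.5894 0.2741 0.0673]
set 3 [-2.  -0.9  6.3] [0.5895 0.2741 0.0656]
done 51.275
[(np.float32(0.534625), np.float32(-0.050875), np.float32(55.05)), (np.float32(0.53662497), np.float32(-0.046125), np.float32(56.45)), (np.float32(0.531125), np.float32(-0.045624997), np.float32(59.25))]
```

View pics/c4.png

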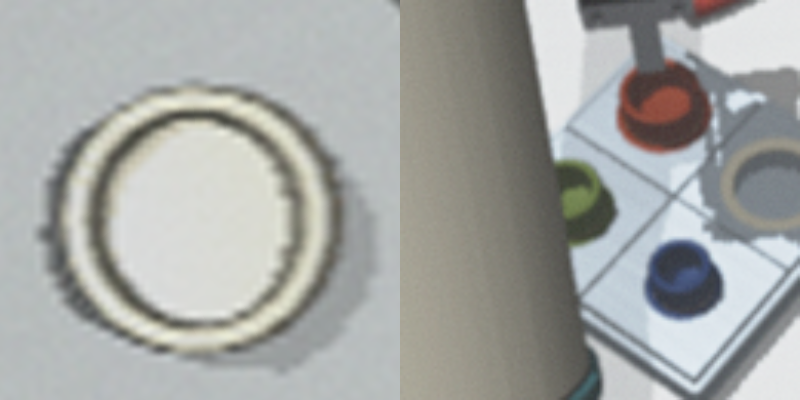

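Rust is seated. The cream rim is centred at ortho pixel (219,199), which gives (0.5336, -0.0496) after removing the camera bias.

Run:
```python
from mv import *
off=pick('cream',(.5336,-.0495)); print(off)
ok=place('cream')
if ok:
    setdown('cream'); r.line_to([.565,.174,.25],v=.15); q=r.get_joint_positions(); q[0]+=.6; r.movej(q)
print(r.get_t(),fz())
p,d=camera('top'); cv2.imwrite("pics/top5.png",p[:,:,::-1]); P=cloud(d,'top')
p,d=camera('scene'); cv2.imwrite("pics/scene5.png",p[:,:,::-1])
a=cv2.imread('pics/top5.png')[140:300,120:440];b=cv2.imread('pics/scene5.png')[140:300,120:440]
cv2.imwrite("pics/c5.png",cv2.resize(np.vstack([a,b]),(590,590),interpolation=cv2.INTER_CUBIC))
for k,h in HOLE.items():
    D=np.hypot(P[...,0]-h[0]-.0012,P[...,1]-h[1]+.0007);R=DIA[k]/2000;m=(D<R-.0015)&(D>R-.0055);Q=P[m]
    A=np.c_[Q[:,0]-h[0],Q[:,1]-h[1],np.ones(len(Q))];g=abs(Q[:,2]-.066)<.012
    print(k,'rim z',np.median(Q[:,2]).round(4),'tilt',np.linalg.lstsq(A[g],Q[g,2],rcond=None)[0][:2].round(3))
```

```text
sq 0.53 op mm 69.2 F [-1.   0.4  1.5] pad 3.0001614897628315 t 55.2333
grip 66.2169358809009 11.905363351106644 [-1.5 -0.5  5.7] [ 0.5338 -0.0497  0.0535]
[ 0.1 -0.8 -1.8]
[-0.1 -0.1 -1. ] 66.80111412238257
0.05353850452829303
above [0.5655 0.1745 0.1039] corr [-0.0003 -0.0001  0.    ] f0 [-0.6  0.5 -0.5] 62.45
0.04 [-0.1 -1.1 -0.3] [0.5643 0.1741 0.0925]
0.034 [ 0.4 -0.2  0.2] [0.5644 0.1741 0.0866]
0.03 [-0.5 -1.1 -0.6] [0.5644 0.1741 0.0827]
0.024 [ 0.2  0.6 -0.9] [0.5643 0.1741 0.0766]
0.018 [ 0.2 -0.8 -0.1] [0.5644 0.1741 0.0706]
0.0145 [-0.1 -0.5 -1.2] [0.5645 0.1741 0.0673]
set 3 [-0.7  0.4  7.3] [0.5647 0.1741 0.0656]
done 66.9417
68.9417 [-0.3  0.6 -0.1]
rust rim z 0.0672 tilt [-0.012  0.002]
olive rim z 0.0668 tilt [0.012 0.003]
navy rim z 0.0664 tilt [-0.009 -0.018]
cream rim z 0.0671 tilt [-0.013  0.001]
```

View pics/c5.png

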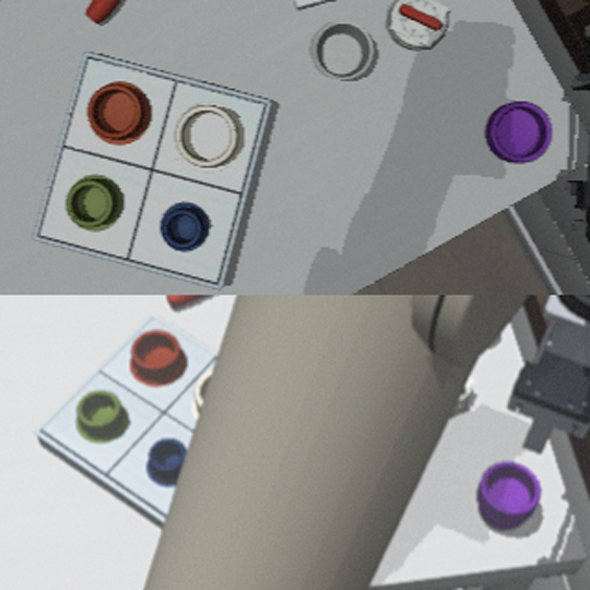

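All four pots sit flat, with rims at 66–67 mm, and the timer and steel cup haven't moved. I back the arm off slightly from the cabinet and hand in.

Run:
```python
from mv import *
from rig import sign_off
q=r.get_joint_positions(); q[0]-=.25; r.movej(q); print(r.get_t(),r.get_tcp_pos(),fz())
print(sign_off())
```

```text
69.6917 [ 0.5897971  -0.02735033  0.2489179 ] [ 0.   0.5 -0.6]
the job is handed in; nothing more can be done
None
```

All four pots are seated upright and flat in the openings of their own colour, the timer and steel cup were left alone, and the job was handed in at about 70 s.

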